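# Put the intercom beltpack on charge

### The job

The show is down: lift the intercom beltpack that hangs by its clip up and off its hook and put it on charge in the empty charger bay, facing the same way as the packs beside it and fully home, so that its bottom edge holds down the switch lever in the floor of the bay. The tall side cheeks of the bay leave room for fingers only in front and behind, so on the way stand the pack upright on the bare table, let go of it, and take it again front to back. Do not drop it, and leave the other packs, the tape roll and the spring clamp where they are.

Things in the scene. Friction and masses are not known exactly. Their poses are not given: they have to be found in the camera images.
- pack_center (a point): Centre of the hanging beltpack, a grey box 30 mm deep (its x), 62 wide (y), 100 tall (z), 0.2 to 0.31 kg, underside 50 mm below this point. Front (black panel, display) looks along its -x; two knobs stand 8 mm up from its top. It hangs on either hook of the stand, back to the stand, centre about 128 mm above the table, leaning up to 4 degrees. Lifting it straight up 36 mm frees it.
- pack_clip (a point): Rigid steel clip on that pack's back (+x), 24 mm wide: the point is the middle of the outer face of its solid upper part, 22.5 mm behind and 28 mm above the pack's centre. The solid part is 12 mm high and stands out 7.5 mm. From the front face to this face is 37.5 mm.
- pack_tongue (a point): Lower end of that clip's tongue, 21 mm behind and 14 mm below the pack's centre. The tongue is 2.5 mm thick, 36 mm long below the solid part, with a 5 mm gap to the pack's back, open downwards; the hook's upturned lip stands in this gap.
- stand: Low dark steel hook stand, fixed. Origin on the table under its crossbar's front face; front is its -x. Two hooks at y -62.5 and +62.5 mm, 20 mm wide, with a 3 mm lip 19 to 22 mm in front of the bar, turned up to 150 mm above the table. Crossbar and end posts (y -130 and +130) reach 175 mm. Base plate 8 mm thick, 290 mm along y, from 70 mm in front of the origin to 40 mm behind.
- bay_seat (a point): The empty bay, a black drop-in charger fixed on a rail with two more. The point is the middle of its seat, where the pack's underside comes to rest, 20 mm above the table; front is -x. The pocket is 34 mm (x) by 66 mm (y). Neighbour bays are 110 mm apart along y, to one side or both; their packs' tops stand 120 mm (knobs 128 mm) above the table. A seated pack's own -x is the bay's -x.
- bay_mouth (a point): Middle of the same bay, level with the tops of its side cheeks: 88 mm above the seat. The cheeks are 6 mm thick, with flares to 95 mm above the seat; the front wall stands 46 mm (flare 53 mm), the rear wall 26 mm above the seat. The pack's clip stays above the rear wall, but catches on the front wall if the pack goes in the wrong way round.
- lever (a joint): Hinged steel switch lever in the middle of the empty bay's floor, hinged behind the rear wall. At 0 its roller tip stands 10 mm up from the seat; it goes down as the joint grows, level with the seat at about 0.3 rad, stop at 0.38. A light spring (0.5 to 1 N at the tip): the pack's own weight holds it down.
- pack_b_center (a point): Centre of a beltpack of the same make, seated loose in one of the other two bays. Leave it alone.
- pack_c_center (a point): Centre of the beltpack seated loose in the remaining bay. Leave it alone.
- roll_center (a point): Centre of a narrow grey roll of marking tape, 100 mm across with a 75 mm hole, 13 mm thick, hanging loose on the stand's other hook, 125 mm along the stand from the hanging pack. Leave it alone.
- clamp: Black spring clamp, about 150 x 60 mm, 22 mm high, lying loose on the table beyond the work. Origin near its pivot, on the table. Leave it alone.
Mind the look-alikes: they are no part of the job. What is shaped like the part that bears pack_center but green or red is not meant.

How it is judged:
On the way, in this order (a step that is already met when the one before it is completed fails the run):
1. the pack is lifted up clear of its hook (height (world z) of pack_center above 0.162 m), for 0.05 s.
2. the pack stands upright on the bare table, let go and still (height (world z) of pack_center between 0.046 and 0.054 m and angle between pack_center's own z axis and vertical below 0.1 rad and contact force between pack and the fingers below 0.1 N and linear speed of pack below 0.02 m/s), for 0.2 s.
At the end, for the whole second after the job is handed in: The pack from the hook sits in the empty bay, clip to the rear, down on its seat (3 mm in height, 4 mm sideways), upright within 4.5 degrees, lever held beyond 0.27 rad, at rest and let go; other packs within 15 mm, clamp 20 mm, tape roll 25 mm of their places (x of pack_center in the frame of bay_seat between -0.004 and 0.004 m and y of pack_center in the frame of bay_seat between -0.004 and 0.004 m and z of pack_center in the frame of bay_seat between 0.047 and 0.053 m and x of pack_clip in the frame of bay_seat above 0.015 m and angle between pack_center's own z axis and vertical below 0.08 rad and value of joint lever above 0.27 rad and linear speed of pack below 0.02 m/s); the robot touches nothing.
It fails at once if the pack is dropped (falls free, faster than 0.4 m/s) (contact force between pack and anything else below 0.01 N and linear speed of pack above 0.4 m/s).
It fails at once if a seated pack is moved by more than 15 mm (distance of any of pack_b_center, pack_c_center from where it was at the start of the episode above 0.015 m).
It fails at once if the tape roll is moved by more than 25 mm (distance of roll_center from where it was at the start of the episode above 0.025 m).
It fails at once if the spring clamp is moved by more than 20 mm (distance of clamp from where it was at the start of the episode above 0.02 m).
It also fails if it takes over 64 s, if anything falls off the work surface, if the arm or the gripper's body presses on something with over 40 N, if the wrist force passes 120 N, or if a joint passes its speed limit or range.

### The arm

A 7-joint arm with a two-finger parallel gripper is mounted at the origin on the work surface. World frame = base frame: x ahead of the robot, y to its left, z up, the work surface at z = 0. Lengths are in m, angles in rad, forces in N, time in s.
With the tool pointing down it reaches from about 0.425 to 0.925 m from the base axis. Payload 6.8 kg.
Tool frame: the origin (TCP) lies on the centre line of the jaws, within the pads' length; the fingertips stand 17 mm ahead of it and the grasp point (between the pads) lies 2 mm behind it; z points along the fingers, y is the line along which they close (so a half turn about z gives the same grasp; the last joint's range is limited). The gripper opens to 88 mm and grips with 3 to 60 N. Pads are 20 mm wide; open, the fingers measure 115 mm over their backs; the gripper's body (75 mm by 178 mm) begins 61 mm behind the grasp point.
Start: joints at [-1.264, 0.477, 0.022, 1.555, -0.011, 1.109, -0.083], TCP at [0.272, 0.618, 0.24] pointing down, gripper open.
Joint ranges: [-2.96, 2.96], [-0.34, 2.1], [-1.41, 1.46], [0.24, 2.44], [-1.37, 4.51], [0.17, 1.92], [-2.96, 2.96]. Speed limits (rad/s): [2.39, 2.39, 3.14, 3.14, 3.14, 3.14, 3.14].

### API

Orientations are given as a rotation vector (axis times angle).
In Python, from station import robot gives the robot as it stands.
- The arm moves only by the shell command python3 -m creep 'ROWS'. ROWS is JSON, a list of rows, each an object with "translation": the shift along the tool's x, y, z in units of 30 mm (1.0 is 30 mm), a list of three; "delta_rot": the turn, a rotation vector about the tool's x, y, z in units of 5 degrees (1.0 is 5 degrees), a list of three; "gripper": the finger opening in mm, from 0 to 87.8. A call has 1 to 8 rows; each row is the pose to reach, as a shift and turn from the pose commanded when the call began, along the tool's axes at that moment; what a row does not reach only later rows make up. A row lasts 1/10 s, in which the tool goes at most 50 mm and 8.59 degrees, less where a joint would pass 70% of its speed; a pose out of reach is approached as far as the arm can. A call with a gripper value outside its range is refused whole. The fingers move at their own pace and stop on an object; the grip force is fixed at half the most. Time passes only in rows, so rows that repeat a pose let the fingers close. It gives the time, the measured TCP pose, the force, the opening and the grip force at its end, in the units of the state.
- robot.get_obs(): the state, without advancing time (a new reading comes with each control period).
- robot.capture(name): name is "side" or "top"; returns a dict with "color" (400x640x3 uint8, red, green, blue), "fx", "fy", "cx", "cy" (pixels), "R" (3x3) and "t" (3): a world point X has camera coordinates R X + t. Camera axes: x right, y down, z forward; pixel columns grow to the right and rows downward; lengths in m; the calibration is good to about 2 mm. A picture is of the moment at which its call begins. There is no depth.
- robot.close_job(): hands the job in; it is judged then, once.
The state is a dict: "time": time; "joint_positions": joint angles; "joint_velocities": joint speeds; "tau": joint torques, N m; "eef_pos": TCP position; "orientation": TCP orientation; "contact_force": force on the tool from outside, world axes, zero at the start; "ft_torque": the same for the moment, N m; "opening": finger opening in m; "gripper_force": force on a finger pad.
Only numpy, scipy, OpenCV 4.12 (cv2) and the standard library are available. Lean on these libraries where they do the work, as an engineer would, in place of code of your own. Each camera call takes 0.05 s, during which the arm holds its last target. There are 200 camera calls.

## Working session

There is one attempt and no reset: what is moved stays moved. The work goes in short steps, Python scripts to look and compute and a shell command to move; the robot and the scene stay as the last step left them, time stands still between calls to the robot, and variables do not carry over. Pictures are saved under pics/ and viewed, at most 10 in all, crops included, and the job is handed in when it is done.

```bash
ls; mkdir -p pics
python3 - <<'E'
from station import robot
import cv2,numpy as np
o=robot.get_obs();print(o)
for n in("side","top"):
    c=robot.capture(n);cv2.imwrite(f"pics/{n}0.png",c["color"][:,:,::-1]);print(n,c["fx"],c["fy"],c["cx"],c["cy"],np.round(c["R"],3).tolist(),c["t"], (-c["R"].T@c["t"]))
E
```

```text
pics
{'time': 0.0, 'joint_positions': array([-1.26411906,  0.47774973,  0.02234961,  1.55645126, -0.01150286,
        1.10929855, -0.08312885]), 'joint_velocities': array([ 0.0001799 ,  0.00019107,  0.0027585 , -0.00052172,  0.00106216,
       -0.00036739, -0.00134376]), 'tau': array([-7.83593732e-04, -5.82854748e+01,  1.53444126e+00, -2.72625893e+01,
       -5.42849593e-02,  1.67882047e-02,  1.71298025e-04]), 'eef_pos': array([0.27180137, 0.61723075, 0.23871575]), 'orientation': array([-6.46848114e-01, -3.07403730e+00,  2.76904721e-03]), 'contact_force': array([-0.44244206, -0.27396637,  0.27497962]), 'ft_torque': array([ 0.00969749,  0.02138976, -0.01532795]), 'gripper_force': 0.0, 'opening': 0.08784721106025689}
side 413.2926795996543 413.2926795996543 319.04575919624887 204.3029462572642 [[-0.792, -0.61, -0.023], [-0.295, 0.416, -0.86], [0.534, -0.674, -0.51]] [0.46400716 0.19781637 1.05996245] [-0.14031876  0.91556282  0.72111699]
top 398.11731683420055 398.11731683420055 323.6511812186208 199.68555379046663 [[-0.013, -1.0, -0.003], [-0.999, 0.013, -0.041], [0.041, 0.003, -0.999]] [0.10016825 0.51211911 1.13709183] [0.46683493 0.0904834  1.15721882]
```

View pics/side0.png

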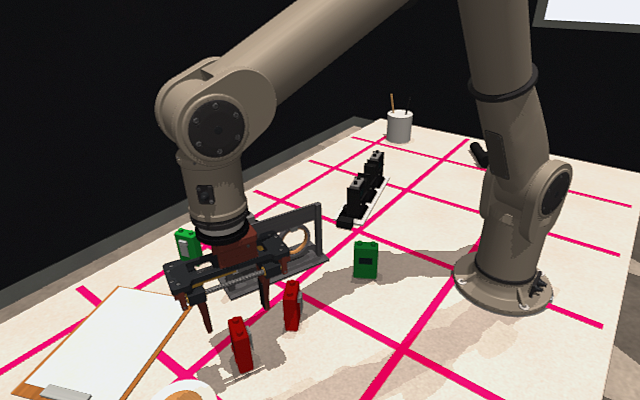

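View pics/top0.png

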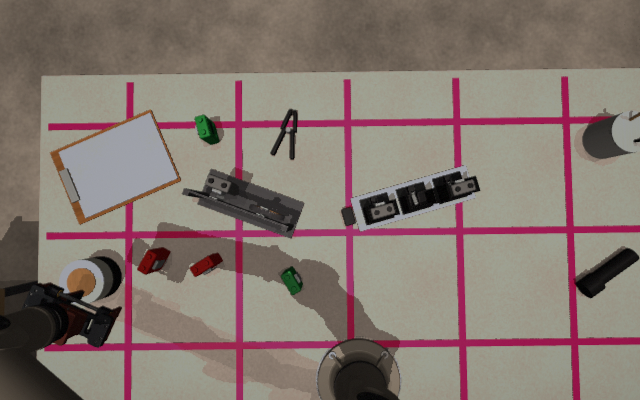

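Top view: the stand is around (245,205), the charger rail around (418,198) with its middle bay empty, and the clamp at (287,133). In the side view the arm hides the hanging pack. Next I'll zoom in.

Run:
```python
import cv2,numpy as np
t=cv2.imread("pics/top0.png")
a=cv2.resize(t[150:250,180:320],None,fx=5.7,fy=5.7,interpolation=cv2.INTER_CUBIC)[:, :800]
b=cv2.resize(t[150:240,335:490],None,fx=5,fy=5,interpolation=cv2.INTER_CUBIC)
cv2.imwrite("pics/a.png",cv2.convertScaleAbs(a,alpha=1.5,beta=10));cv2.imwrite("pics/b.png",cv2.convertScaleAbs(b,alpha=1.5,beta=10))
```

```text
(no output)
```

View pics/a.png

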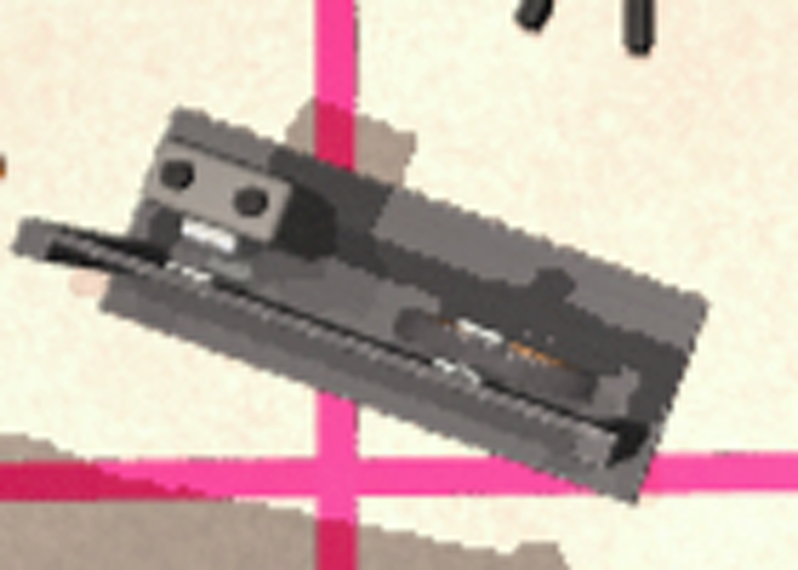

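View pics/b.png

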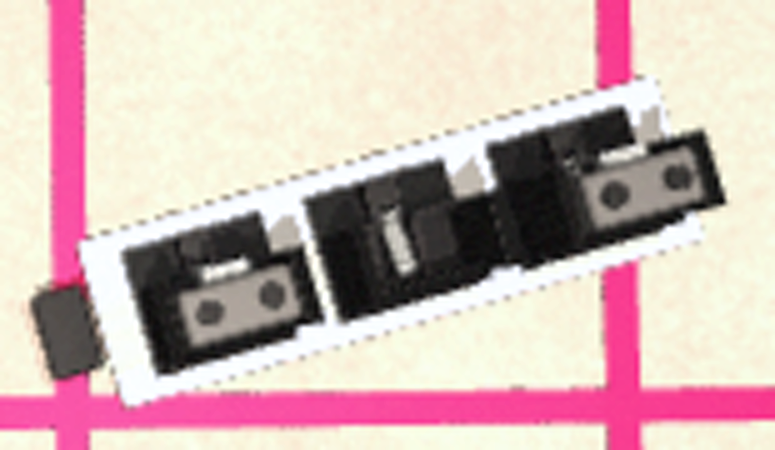

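The pack hangs on the stand's left hook with its front towards world +x, centred near (217,184). The tape roll is at about (272,213). In the bay the clips face +x, so the empty middle bay near (418,198) needs the pack turned by about 145°. I'll move the arm aside so the side camera can see.

```bash
python3 -m creep '[{"translation":[0,0,-3.3],"delta_rot":[0,0,0],"gripper":87},{"translation":[0,0,-3.3],"delta_rot":[0,0,0],"gripper":87},{"translation":[-17,-11.4,-3.3],"delta_rot":[0,0,0],"gripper":87},{"translation":[-17,-11.4,-3.3],"delta_rot":[0,0,0],"gripper":87},{"translation":[-17,-11.4,-3.3],"delta_rot":[0,0,0],"gripper":87},{"translation":[-17,-11.4,-3.3],"delta_rot":[0,0,0],"gripper":87},{"translation":[-17,-11.4,-3.3],"delta_rot":[0,0,0],"gripper":87},{"translation":[-17,-11.4,-3.3],"delta_rot":[0,0,0],"gripper":87}]'
python3 -c "
from station import robot;print(robot.get_obs()['eef_pos'],robot.get_obs()['orientation'])"
```

```text
time: 0.9
eef_pos: [0.4333, 0.3624, 0.3384]
orientation: [-0.647, -3.074, 0.0]
contact_force: [1.4, -0.4, -0.5]
opening: 0.0869
gripper_force: 0.0
[0.43334089 0.36235558 0.33844295] [-6.46764852e-01 -3.07406539e+00  4.32706956e-04]
```

```bash
python3 -m creep '[{"translation":[-8.6,-5.8,0],"delta_rot":[0,0,0],"gripper":87},{"translation":[-8.6,-5.8,0],"delta_rot":[0,0,0],"gripper":87},{"translation":[-8.6,-5.8,0],"delta_rot":[0,0,0],"gripper":87},{"translation":[-8.6,-5.8,0],"delta_rot":[0,0,0],"gripper":87},{"translation":[-8.6,-5.8,0],"delta_rot":[0,0,0],"gripper":87},{"translation":[-8.6,-5.8,0],"delta_rot":[0,0,0],"gripper":87},{"translation":[-8.6,-5.8,0],"delta_rot":[0,0,0],"gripper":87},{"translation":[-8.6,-5.8,0],"delta_rot":[0,0,0],"gripper":87}]'
cat > h.py <<'E'
import numpy as np,cv2,pickle
def proj(c,X):
    p=np.atleast_2d(X)@c["R"].T+c["t"]; return np.c_[c["fx"]*p[:,0]/p[:,2]+c["cx"],c["fy"]*p[:,1]/p[:,2]+c["cy"]]
def ray(c,u):
    d=c["R"].T@np.array([(u[0]-c["cx"])/c["fx"],(u[1]-c["cy"])/c["fy"],1.]); return -c["R"].T@c["t"],d/np.linalg.norm(d)
def onz(c,u,z):
    o,d=ray(c,u); return o+d*(z-o[2])/d[2]
def tri(c1,u1,c2,u2):
    o1,d1=ray(c1,u1);o2,d2=ray(c2,u2)
    s=np.linalg.lstsq(np.c_[d1,-d2],o2-o1,rcond=None)[0]
    a=o1+s[0]*d1;b=o2+s[1]*d2; return (a+b)/2,np.linalg.norm(a-b)
def load(): return pickle.load(open("cal.pkl","rb"))
E
python3 - <<'E'
from station import robot
from h import *
C={n:robot.capture(n) for n in("side","top")};pickle.dump(C,open("cal.pkl","wb"))
for n in C: cv2.imwrite(f"pics/{n}1.png",C[n]["color"][:,:,::-1])
T=C["top"];S=C["side"]
# rough points
p=onz(T,(217.5,183),.178);b=onz(T,(418,198),.108);print(p,b,proj(S,[p,b]))
im=C["side"]["color"][:,:,::-1]
def crop(u,w,h):
    x,y=int(u[0]-w/2),int(u[1]-h/2);print(x,y);return cv2.resize(im[y:y+h,x:x+w],(w*5,h*5),interpolation=cv2.INTER_CUBIC)
a=crop(proj(S,p)[0],80,90);q=crop(proj(S,b)[0],80,90)
cv2.imwrite("pics/c.png",cv2.convertScaleAbs(np.hstack([a,q]),alpha=1.5,beta=10))
E
```

```text
time: 1.7
eef_pos: [0.5993, 0.0985, 0.3381]
orientation: [-0.654, -3.072, 0.002]
contact_force: [0.3, 1.1, 0.2]
opening: 0.087
gripper_force: 0.0
[0.55119907 0.35450148 0.178     ] [ 0.51062589 -0.15548582  0.108     ] [[241.20928353 216.2288422 ]
 [364.43256235 171.27930654]]
201 171
324 126
```

View pics/c.png

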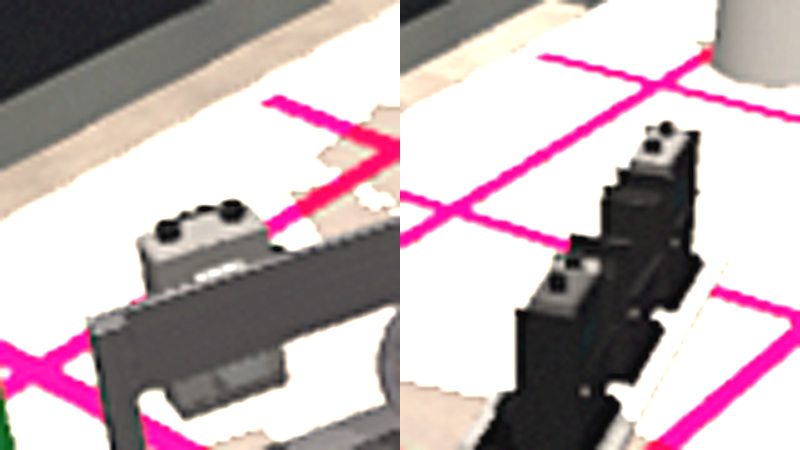

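Two views show the hanging pack's knobs at side-crop positions (168,228) and (232,209), and the neighbour packs' knobs at (665,130)/(652,146) and (573,262)/(557,283). I'll triangulate these.

Run:
```python
from h import *
C=load();S,T=C["side"],C["top"]
ti=cv2.imread("pics/top0.png",0);si=cv2.imread("pics/side1.png",0)
def blob(im,u,r=4):
    x,y=np.round(u).astype(int);w=im[y-r:y+r+1,x-r:x+r+1].astype(float)
    yy,xx=np.mgrid[-r:r+1,-r:r+1];d=np.clip(np.percentile(w,60)-15-w,0,None)*((xx**2+yy**2)<=3.2**2)
    return np.array([x+(d*xx).sum()/d.sum(),y+(d*yy).sum()/d.sum()])
a=lambda x,y:np.array([180+(x+.5)/5.7-.5,150+(y+.5)/5.7-.5]); b=lambda x,y:np.array([335+(x+.5)/5-.5,150+(y+.5)/5-.5])
s1=lambda x,y:np.array([201+(x+.5)/5-.5,171+(y+.5)/5-.5]); s2=lambda x,y:np.array([324+(x-400+.5)/5-.5,126+(y+.5)/5-.5])
K={"pack":[(a(177,174),s1(168,228)),(a(250,202),s1(232,209))],
"B":[(b(208,312),s2(573,262)),(b(272,295),s2(557,283))],
"C":[(b(615,195),s2(665,130)),(b(678,177),s2(652,146))]}
R={}
for n,(k1,k2) in K.items():
    for sw in ((0,1),(1,0)):
        P=[tri(T,blob(ti,k[0]),S,blob(si,(k1,k2)[j][1])) for k,j in zip((k1,k2),sw)]
        M=(P[0][0]+P[1][0])/2;d=P[1][0]-P[0][0]
        print(n,sw,[np.round(1e3*p[0],1).tolist()+[round(1e3*p[1],1)] for p in P],"mid",np.round(1e3*M,1),"len",np.linalg.norm(d)*1e3,"yaw",np.degrees(np.arctan2(d[1],d[0])))
```

```text
pack (0, 1) [[558.2, 370.0, 182.0, np.float64(0.6)], [546.0, 338.7, 181.8, np.float64(1.1)]] mid [552.1 354.3 181.9] len 33.624404387822175 yaw -111.27092781779967
pack (1, 0) [[546.4, 356.6, 193.5, np.float64(28.0)], [557.5, 352.2, 171.0, np.float64(30.6)]] mid [551.9 354.4 182.3] len 25.50415718387187 yaw -21.175821972348896
B (0, 1) [[470.2, -44.0, 144.1, np.float64(10.7)], [488.5, -75.0, 108.4, np.float64(11.8)]] mid [479.4 -59.5 126.3] len 50.71495547217122 yaw -59.48180095565635
B (1, 0) [[474.9, -43.2, 125.7, np.float64(0.3)], [483.5, -75.3, 127.5, np.float64(0.3)]] mid [479.2 -59.3 126.6] len 33.31061170045508 yaw -74.9111014911557
C (0, 1) [[528.6, -252.1, 138.7, np.float64(8.2)], [547.4, -289.2, 110.5, np.float64(11.4)]] mid [ 538.  -270.7  124.6] len 50.192547947218564 yaw -63.050232410769894
C (1, 0) [[533.1, -253.7, 126.3, np.float64(0.7)], [542.7, -287.3, 123.2, np.float64(2.1)]] mid [ 537.9 -270.5  124.8] len 35.162446704924754 yaw -74.03369744120256
```

All heights check out: knob mid-height is 182 mm on the hanging pack and about 126 mm on the neighbours, which are 219 mm apart. The pack is at (0.552, 0.354) with x-yaw 158.7°. The bay is at (0.5086, -0.165) with x-yaw 15.5°. Now I'll approach from above the pack.

```bash
python3 -m creep '[{"translation":[4.9,7.15,0],"delta_rot":[0,0,-0.54],"gripper":87.8},{"translation":[4.9,7.15,0],"delta_rot":[0,0,-0.54],"gripper":87.8},{"translation":[4.9,7.15,0],"delta_rot":[0,0,-0.54],"gripper":87.8},{"translation":[4.9,7.15,0],"delta_rot":[0,0,-0.54],"gripper":87.8},{"translation":[4.9,7.15,0],"delta_rot":[0,0,-0.54],"gripper":87.8},{"translation":[4.9,7.15,0],"delta_rot":[0,0,-0.54],"gripper":87.8},{"translation":[4.9,7.15,2.5],"delta_rot":[0,0,-0.54],"gripper":87.8},{"translation":[4.9,7.15,3],"delta_rot":[0,0,-0.54],"gripper":87.8}]'
cat > p.py <<'E'
import sys,numpy as np
from station import robot
from scipy.spatial.transform import Rotation as Ro
o=robot.get_obs();R=Ro.from_rotvec(o["orientation"]).as_matrix()
yaw=np.degrees(np.arctan2(R[1,1],R[0,1]));print("pos",np.round(o["eef_pos"]*1e3,1),"y-yaw",round(yaw,2),"z",np.round(R[:,2],4),"j7",round(o["joint_positions"][6],2))
g=[float(v) for v in sys.argv[1:]]
print("units xyz",np.round(R.T@(np.array(g[:3])/1e3-o["eef_pos"])/.03,2),"rz",round(-((g[3]-yaw+180)%360-180)/5,2))
E
python3 p.py 552 354.3 148 68.7
```

```text
time: 2.6
eef_pos: [0.5486, 0.3595, 0.2477]
orientation: [0.567, 3.09, 0.003]
contact_force: [-0.9, -1.0, -0.4]
opening: 0.0879
gripper_force: 0.0
pos [548.6 359.5 247.7] y-yaw 69.21 z [ 3.0e-04  1.6e-03 -1.0e+00] j7 0.61
units xyz [-0.17 -0.13  3.32] rz 0.1
```

```bash
python3 -m creep '[{"translation":[0,0,0],"delta_rot":[0,0,0],"gripper":87.8},{"translation":[0,0,0],"delta_rot":[0,0,0],"gripper":87.8}]'; python3 p.py 552 354.3 148 68.7
```

```text
time: 2.8
eef_pos: [0.5497, 0.3577, 0.2492]
orientation: [-0.572, -3.088, 0.0]
contact_force: [0.1, 0.5, 0.6]
opening: 0.0878
gripper_force: 0.0
pos [549.7 357.7 249.2] y-yaw 69.03 z [-1.e-03 -1.e-04 -1.e+00] j7 0.61
units xyz [-0.12 -0.08  3.37] rz 0.07
```

```bash
python3 -m creep '[{"translation":[-0.12,-0.08,0.8],"delta_rot":[0,0,0.07],"gripper":87.8},{"translation":[-0.12,-0.08,1.6],"delta_rot":[0,0,0.07],"gripper":87.8},{"translation":[-0.12,-0.08,2.2],"delta_rot":[0,0,0.07],"gripper":87.8},{"translation":[-0.12,-0.08,2.7],"delta_rot":[0,0,0.07],"gripper":87.8},{"translation":[-0.12,-0.08,3.1],"delta_rot":[0,0,0.07],"gripper":87.8},{"translation":[-0.12,-0.08,3.37],"delta_rot":[0,0,0.07],"gripper":87.8},{"translation":[-0.12,-0.08,3.37],"delta_rot":[0,0,0.07],"gripper":87.8}]'; python3 p.py 552 354.3 148 68.7
python3 - <<'E'
from station import robot
from h import *
C={n:robot.capture(n) for n in("side","top")}
im=[C["side"]["color"][150:270,180:310,::-1],C["top"]["color"][130:250,170:300,::-1]]
cv2.imwrite("pics/d.png",cv2.convertScaleAbs(cv2.resize(np.hstack(im),None,fx=3,fy=3,interpolation=cv2.INTER_CUBIC),alpha=1.5,beta=10))
E
```

```text
time: 3.5
eef_pos: [0.5529, 0.3532, 0.1471]
orientation: [-0.583, -3.086, 0.001]
contact_force: [-0.1, -0.3, -0.3]
opening: 0.0877
gripper_force: 0.0
pos [552.9 353.2 147.1] y-yaw 68.59 z [-7.e-04 -4.e-04 -1.e+00] j7 0.63
units xyz [ 0.04  0.02 -0.03] rz -0.02
```

View pics/d.png

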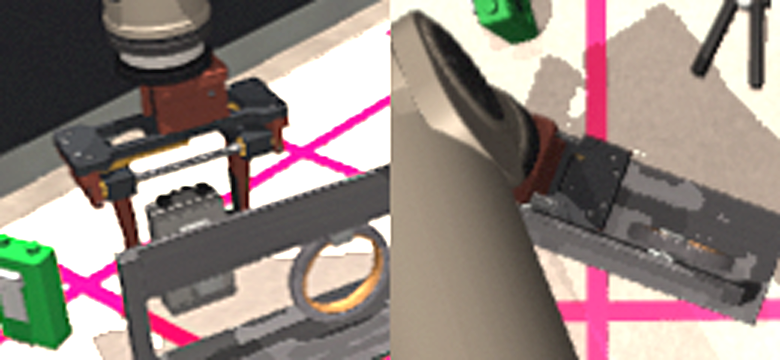

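The side image shows the fingers (at about (128,220) and (240,180)) straddling the pack, with its knobs at about (185,195) between them. No contact. I'll close the fingers and lift.

```bash
python3 -m creep '[{"translation":[0,0,0],"delta_rot":[0,0,0],"gripper":50},{"translation":[0,0,0],"delta_rot":[0,0,0],"gripper":50},{"translation":[0,0,0],"delta_rot":[0,0,0],"gripper":50},{"translation":[0,0,0],"delta_rot":[0,0,0],"gripper":50},{"translation":[0,0,0],"delta_rot":[0,0,0],"gripper":50},{"translation":[0,0,0],"delta_rot":[0,0,0],"gripper":50}]'; python3 p.py 552 354.3 148 68.7
```

```text
time: 4.2
eef_pos: [0.5533, 0.3534, 0.1478]
orientation: [0.584, 3.087, 0.001]
contact_force: [0.1, 1.2, 2.7]
opening: 0.0617
gripper_force: 30.0
pos [553.3 353.4 147.8] y-yaw 68.58 z [ 4.e-04  4.e-04 -1.e+00] j7 0.63
units xyz [ 0.05  0.01 -0.01] rz -0.02
```

```bash
python3 -m creep '[{"translation":[0,0,-0.3],"delta_rot":[0,0,0],"gripper":50},{"translation":[0,0,-0.6],"delta_rot":[0,0,0],"gripper":50},{"translation":[0,0,-0.9],"delta_rot":[0,0,0],"gripper":50},{"translation":[0,0,-1.2],"delta_rot":[0,0,0],"gripper":50},{"translation":[0,0,-1.5],"delta_rot":[0,0,0],"gripper":50},{"translation":[0,0,-1.8],"delta_rot":[0,0,0],"gripper":50},{"translation":[0,0,-2.4],"delta_rot":[0,0,0],"gripper":50},{"translation":[0,0,-3],"delta_rot":[0,0,0],"gripper":50}]'; python3 p.py 640 70 240 -30
```

```text
time: 5.0
eef_pos: [0.5521, 0.3535, 0.2383]
orientation: [-0.583, -3.085, 0.0]
contact_force: [0.1, 0.6, -1.9]
opening: 0.0619
gripper_force: 30.0
pos [552.1 353.5 238.3] y-yaw 68.59 z [-2.3e-03  1.0e-04 -1.0e+00] j7 0.62
units xyz [-6.18 -7.73 -0.06] rz 19.72
```

```bash
python3 -m creep '[{"translation":[-0.7,-0.5,-1],"delta_rot":[0,0,0],"gripper":50},{"translation":[-2,-1.5,-1.5],"delta_rot":[0,0,1],"gripper":50},{"translation":[-3,-2.7,-1.5],"delta_rot":[0,0,2.5],"gripper":50},{"translation":[-3.8,-3.9,-1.5],"delta_rot":[0,0,4],"gripper":50},{"translation":[-4.6,-5.1,-1.5],"delta_rot":[0,0,5.5],"gripper":50},{"translation":[-5.4,-6.3,-1],"delta_rot":[0,0,7],"gripper":50},{"translation":[-6.2,-7.2,-0.5],"delta_rot":[0,0,8.5],"gripper":50},{"translation":[-6.2,-7.7,0],"delta_rot":[0,0,10],"gripper":50}]'; python3 p.py 640 70 150 -30
```

```text
time: 5.8
eef_pos: [0.6427, 0.0665, 0.238]
orientation: [1.846, 2.541, 0.001]
contact_force: [0.5, -0.7, -1.9]
opening: 0.0622
gripper_force: 30.0
pos [642.7  66.5 238. ] y-yaw 18.01 z [ 8.e-04 -0.e+00 -1.e+00] j7 0.31
units xyz [ 0.14 -0.05  2.93] rz 9.6
```

```bash
python3 -m creep '[{"translation":[0,0,0],"delta_rot":[0,0,1.5],"gripper":50},{"translation":[0,0,0.5],"delta_rot":[0,0,3],"gripper":50},{"translation":[0,0,1],"delta_rot":[0,0,4.5],"gripper":50},{"translation":[0,0,1.5],"delta_rot":[0,0,6],"gripper":50},{"translation":[0,0,2],"delta_rot":[0,0,7.5],"gripper":50},{"translation":[0,0,2.5],"delta_rot":[0,0,9],"gripper":50},{"translation":[0,0,2.9],"delta_rot":[0,0,9.6],"gripper":50},{"translation":[0,0,2.9],"delta_rot":[0,0,9.6],"gripper":50}]'; python3 p.py 640 70 70 -30
python3 - <<'E'
from station import robot
from h import *
C={n:robot.capture(n) for n in("side","top")};S,T=C["side"],C["top"]
u=proj(S,[.64,.07,.12])[0].astype(int);print(u)
v=proj(T,[.64,.07,.12])[0].astype(int);print(v)
for n in C: cv2.imwrite(f"pics/{n}2.png",C[n]["color"][:,:,::-1])
im=[S["color"][u[1]-50:u[1]+50,u[0]-60:u[0]+60,::-1],T["color"][v[1]-50:v[1]+50,v[0]-40:v[0]+40,::-1]]
cv2.imwrite("pics/e.png",cv2.convertScaleAbs(cv2.resize(np.hstack(im),None,fx=4,fy=4,interpolation=cv2.INTER_CUBIC),alpha=1.5,beta=10))
E
```

```text
time: 6.6
eef_pos: [0.6402, 0.0724, 0.149]
orientation: [-2.709, -1.585, 0.005]
contact_force: [-0.7, -0.2, -2.4]
opening: 0.0618
gripper_force: 30.0
pos [640.2  72.4 149. ] y-yaw -29.34 z [-0.0045  0.0015 -1.    ] j7 -0.37
units xyz [-0.07  0.05  2.63] rz 0.13
[290 183]
[331 149]
```

View pics/e.png

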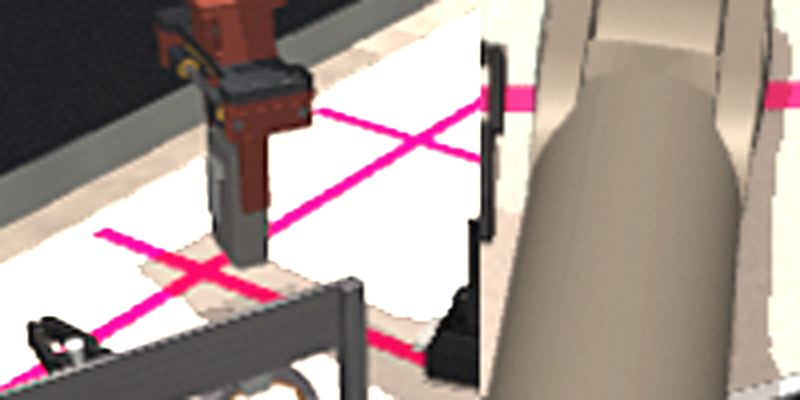

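The side view shows the pack hanging upright in the fingers, with its underside at crop (240,262), over bare table. Now I'll lower it.

```bash
python3 -m creep '[{"translation":[0,0,0.6],"delta_rot":[0,0,0.1],"gripper":50},{"translation":[0,0,1.1],"delta_rot":[0,0,0.1],"gripper":50},{"translation":[0,0,1.6],"delta_rot":[0,0,0.1],"gripper":50},{"translation":[0,0,2],"delta_rot":[0,0,0.1],"gripper":50},{"translation":[0,0,2.3],"delta_rot":[0,0,0.1],"gripper":50},{"translation":[0,0,2.5],"delta_rot":[0,0,0.1],"gripper":50},{"translation":[0,0,2.55],"delta_rot":[0,0,0.1],"gripper":50},{"translation":[0,0,2.55],"delta_rot":[0,0,0.1],"gripper":50}]'; python3 p.py 640 70 70 -30
```

```text
time: 7.5
eef_pos: [0.6421, 0.0702, 0.0741]
orientation: [2.719, 1.573, 0.0]
contact_force: [0.1, 0.8, -2.0]
opening: 0.0615
gripper_force: 30.0
pos [642.1  70.2  74.1] y-yaw -29.92 z [ 2.e-04 -1.e-04 -1.e+00] j7 -0.33
units xyz [-0.04 -0.06  0.14] rz 0.02
```

```bash
python3 -m creep '[{"translation":[0,0,0.05],"delta_rot":[0,0,0],"gripper":50},{"translation":[0,0,0.1],"delta_rot":[0,0,0],"gripper":50},{"translation":[0,0,0.1],"delta_rot":[0,0,0],"gripper":50}]';  python3 -m creep '[{"translation":[0,0,0.03],"delta_rot":[0,0,0],"gripper":50},{"translation":[0,0,0.03],"delta_rot":[0,0,0],"gripper":50}]'
```

```text
time: 7.8
eef_pos: [0.642, 0.0704, 0.0711]
orientation: [-2.719, -1.573, -0.0]
contact_force: [-0.2, -0.1, -2.7]
opening: 0.0617
gripper_force: 30.0
time: 8.0
eef_pos: [0.6421, 0.0703, 0.0709]
orientation: [-2.719, -1.573, -0.001]
contact_force: [-1.9, 0.2, 4.6]
opening: 0.0619
gripper_force: 30.0
```

```bash
python3 -m creep '[{"translation":[0,0,0],"delta_rot":[0,0,0],"gripper":64},{"translation":[0,0,0],"delta_rot":[0,0,0],"gripper":68},{"translation":[0,0,0],"delta_rot":[0,0,0],"gripper":75},{"translation":[0,0,0],"delta_rot":[0,0,0],"gripper":87.8},{"translation":[0,0,0],"delta_rot":[0,0,0],"gripper":87.8},{"translation":[0,0,0],"delta_rot":[0,0,0],"gripper":87.8},{"translation":[0,0,0],"delta_rot":[0,0,0],"gripper":87.8}]';  python3 -m creep '[{"translation":[0,0,-1],"delta_rot":[0,0,0],"gripper":87.8},{"translation":[0,0,-2],"delta_rot":[0,0,0],"gripper":87.8},{"translation":[0,0,-3.5],"delta_rot":[0,0,0],"gripper":87.8},{"translation":[0,0,-4],"delta_rot":[0,0,-1.5],"gripper":87.8},{"translation":[0,0,-4],"delta_rot":[0,0,-3],"gripper":87.8},{"translation":[0,0,-4],"delta_rot":[0,0,-4.5],"gripper":87.8},{"translation":[0,0,-4],"delta_rot":[0,0,-6],"gripper":87.8},{"translation":[0,0,-4],"delta_rot":[0,0,-7.5],"gripper":87.8}]'; python3 p.py 642 70 180 60.7
python3 - <<'E'
from station import robot
from h import *
C={n:robot.capture(n) for n in("side","top")};S,T=C["side"],C["top"]
u=proj(S,[.64,.07,.08])[0].astype(int);print(u)
for n in C: cv2.imwrite(f"pics/{n}3.png",C[n]["color"][:,:,::-1])
im=S["color"][u[1]-50:u[1]+50,u[0]-60:u[0]+60,::-1]
cv2.imwrite("pics/f.png",cv2.convertScaleAbs(cv2.resize(im,None,fx=6,fy=6,interpolation=cv2.INTER_CUBIC),alpha=1.5,beta=10))
E
```

```text
time: 8.7
eef_pos: [0.6419, 0.0703, 0.0701]
orientation: [-2.72, -1.573, 0.0]
contact_force: [0.4, -0.2, -0.1]
opening: 0.0876
gripper_force: 0.0
time: 9.5
eef_pos: [0.6419, 0.0703, 0.1902]
orientation: [2.063, 2.369, 0.0]
contact_force: [-0.4, 0.1, 0.7]
opening: 0.0874
gripper_force: 0.0
pos [641.9  70.3 190.2] y-yaw 7.89 z [ 1.e-04  1.e-04 -1.e+00] j7 0.17
units xyz [-0.01  0.    0.34] rz -10.56
[291 194]
```

View pics/f.png

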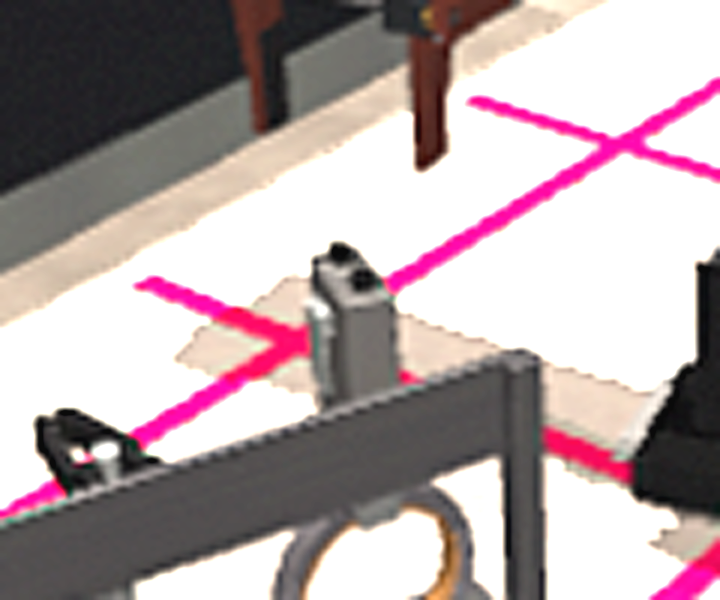

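The pack stands upright and free on the table, clip to image-left, with knobs at crop (340,252) and (364,280). I'll locate it from the knobs at their known height and check that against the release pose.

Run:
```python
from h import *
S=load()["side"]
P=[onz(S,(291-60+(x+.5)/6-.5,194-50+(y+.5)/6-.5),.104) for x,y in((340,252),(364,280))]
d=P[1]-P[0];m=(P[0]+P[1])/2;yaw=np.degrees(np.arctan2(d[1],d[0]))
print(np.round(1e3*np.array(P),1),np.linalg.norm(d)*1e3,"yaw line",yaw,"mid",m)
```

```text
[[660.6  64.8 104. ]
 [629.8  80.9 104. ]] 34.752950996208824 yaw line 152.39640315483922 mid [0.64520793 0.07289012 0.104     ]
```

```bash
python3 -m creep '[{"translation":[0,0,0],"delta_rot":[0,0,-1.5],"gripper":87.8},{"translation":[0,0,0],"delta_rot":[0,0,-3],"gripper":87.8},{"translation":[0,0,0],"delta_rot":[0,0,-4.5],"gripper":87.8},{"translation":[0,0,0],"delta_rot":[0,0,-6],"gripper":87.8},{"translation":[0,0,0],"delta_rot":[0,0,-7.5],"gripper":87.8},{"translation":[0,0,0],"delta_rot":[0,0,-9],"gripper":87.8},{"translation":[0,0,0],"delta_rot":[0,0,-10.6],"gripper":87.8},{"translation":[0,0,0],"delta_rot":[0,0,-10.6],"gripper":87.8}]';  python3 p.py 645 75.6 78 60.9
```

```text
time: 10.4
eef_pos: [0.6419, 0.07, 0.1901]
orientation: [-0.801, -3.037, -0.0]
contact_force: [-0.7, 0.6, -0.5]
opening: 0.0877
gripper_force: 0.0
pos [641.9  70.  190.1] y-yaw 60.45 z [-2.e-04  2.e-04 -1.e+00] j7 0.97
units xyz [0.   0.21 3.74] rz -0.09
```

```bash
python3 -m creep '[{"translation":[0,0.21,0.9],"delta_rot":[0,0,-0.1],"gripper":87.8},{"translation":[0,0.21,1.8],"delta_rot":[0,0,-0.1],"gripper":87.8},{"translation":[0,0.21,2.6],"delta_rot":[0,0,-0.1],"gripper":87.8},{"translation":[0,0.21,3.2],"delta_rot":[0,0,-0.1],"gripper":87.8},{"translation":[0,0.21,3.6],"delta_rot":[0,0,-0.1],"gripper":87.8},{"translation":[0,0.21,3.74],"delta_rot":[0,0,-0.1],"gripper":60},{"translation":[0,0.21,3.74],"delta_rot":[0,0,-0.1],"gripper":43},{"translation":[0,0.21,3.74],"delta_rot":[0,0,-0.1],"gripper":43}]'
python3 -m creep '[{"translation":[0,0,0],"delta_rot":[0,0,0],"gripper":42},{"translation":[0,0,0],"delta_rot":[0,0,0],"gripper":41},{"translation":[0,0,0],"delta_rot":[0,0,0],"gripper":40},{"translation":[0,0,0],"delta_rot":[0,0,0],"gripper":39},{"translation":[0,0,0],"delta_rot":[0,0,0],"gripper":38},{"translation":[0,0,0],"delta_rot":[0,0,0],"gripper":30},{"translation":[0,0,0],"delta_rot":[0,0,0],"gripper":30}]'; python3 p.py 600 -80 200 15.5
```

```text
time: 11.2
eef_pos: [0.6457, 0.0758, 0.0789]
orientation: [0.786, 3.04, 0.001]
contact_force: [-0.4, 0.3, -0.1]
opening: 0.0671
gripper_force: 0.0
time: 11.9
eef_pos: [0.6454, 0.0761, 0.0782]
orientation: [0.784, 3.042, 0.001]
contact_force: [0.1, 0.8, 1.7]
opening: 0.038
gripper_force: 29.8
pos [645.4  76.1  78.2] y-yaw 61.1 z [ 7.e-04  5.e-04 -1.e+00] j7 1.0
units xyz [-1.19 -5.28 -4.06] rz 9.12
```

```bash
python3 -m creep '[{"translation":[0,0,-0.5],"delta_rot":[0,0,0],"gripper":30},{"translation":[0,0,-1.5],"delta_rot":[0,0,0],"gripper":30},{"translation":[0,0,-2.5],"delta_rot":[0,0,0],"gripper":30},{"translation":[0,0,-3.5],"delta_rot":[0,0,0],"gripper":30},{"translation":[0,0,-4.5],"delta_rot":[0,0,1],"gripper":30},{"translation":[0,0,-5],"delta_rot":[0,0,2],"gripper":30},{"translation":[0,0,-5.2],"delta_rot":[0,0,3],"gripper":30},{"translation":[0,0,-5.2],"delta_rot":[0,0,4],"gripper":30}]'; python3 p.py 512.2 -163.9 234 15.5
```

```text
time: 12.7
eef_pos: [0.6451, 0.0752, 0.236]
orientation: [1.306, 2.856, 0.001]
contact_force: [-0.2, -0.4, -1.6]
opening: 0.0376
gripper_force: 29.8
pos [645.1  75.2 236. ] y-yaw 40.84 z [ 1.5e-03  2.0e-04 -1.0e+00] j7 0.65
units xyz [-3.13 -8.56  0.06] rz 5.07
```

```bash
python3 -m creep '[{"translation":[-0.5,-1,0],"delta_rot":[0,0,1],"gripper":30},{"translation":[-0.8,-2.3,0],"delta_rot":[0,0,2],"gripper":30},{"translation":[-1.2,-3.6,0],"delta_rot":[0,0,3],"gripper":30},{"translation":[-1.7,-4.9,0],"delta_rot":[0,0,4],"gripper":30},{"translation":[-2.2,-6.2,0],"delta_rot":[0,0,5.05],"gripper":30},{"translation":[-2.7,-7.5,0],"delta_rot":[0,0,5.05],"gripper":30},{"translation":[-3.1,-8.4,0],"delta_rot":[0,0,5.05],"gripper":30},{"translation":[-3.13,-8.56,0],"delta_rot":[0,0,5.05],"gripper":30}]';  python3 -m creep '[{"translation":[0,0,0],"delta_rot":[0,0,0],"gripper":30},{"translation":[0,0,0],"delta_rot":[0,0,0],"gripper":30},{"translation":[0,0,0],"delta_rot":[0,0,0],"gripper":30}]'; python3 p.py 512.2 -163.9 234 15.5
python3 - <<'E'
from station import robot
from h import *
C={n:robot.capture(n) for n in("side","top")};S,T=C["side"],C["top"]
for n in C: cv2.imwrite(f"pics/{n}4.png",C[n]["color"][:,:,::-1])
u=proj(S,[.51,-.165,.2])[0].astype(int);v=proj(T,[.51,-.165,.2])[0].astype(int);print(u,v)
im=[S["color"][u[1]-50:u[1]+60,u[0]-35:u[0]+45,::-1],T["color"][v[1]-55:v[1]+55,v[0]-40:v[0]+40,::-1]]
cv2.imwrite("pics/g.png",cv2.convertScaleAbs(cv2.resize(np.hstack(im),None,fx=5,fy=5,interpolation=cv2.INTER_CUBIC),alpha=1.6,beta=15))
E
```

```text
time: 13.5
eef_pos: [0.5102, -0.1684, 0.2347]
orientation: [-1.903, -2.499, 0.002]
contact_force: [0.7, 0.3, -1.6]
opening: 0.0374
gripper_force: 29.9
time: 13.8
eef_pos: [0.5138, -0.1622, 0.2339]
orientation: [-1.891, -2.508, -0.001]
contact_force: [-0.5, -0.4, -1.6]
opening: 0.0377
gripper_force: 29.9
pos [ 513.8 -162.2  233.9] y-yaw 15.98 z [-1.e-04  5.e-04 -1.e+00] j7 0.64
units xyz [-0.04 -0.07 -0.  ] rz 0.1
[367 144] [430 196]
```

View pics/g.png

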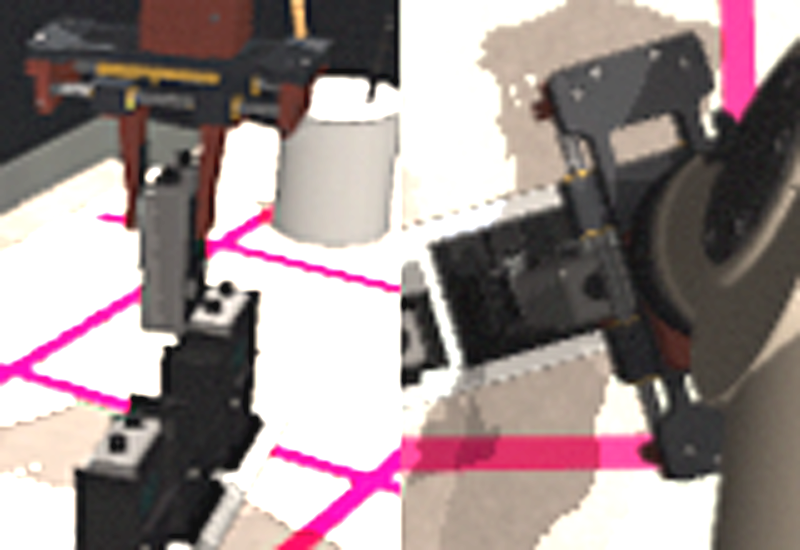

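In the side crop the pack's knobs are at (168,174) and (187,157). The pack is upright and held above the empty bay. Comparing it with the neighbours, same camera and same method:

Run:
```python
from h import *
C=load();S=C["side"];si=cv2.imread("pics/side4.png",0);s1=cv2.imread("pics/side1.png",0)
def blob(im,u,r=4):
    x,y=np.round(u).astype(int);w=im[y-r:y+r+1,x-r:x+r+1].astype(float)
    yy,xx=np.mgrid[-r:r+1,-r:r+1];d=np.clip(np.percentile(w,60)-15-w,0,None)*((xx**2+yy**2)<=3.2**2)
    return np.array([x+(d*xx).sum()/d.sum(),y+(d*yy).sum()/d.sum()])
f=lambda x,y:(332+(x+.5)/5-.5,94+(y+.5)/5-.5)
g=lambda x,y:(324+(x-400+.5)/5-.5,126+(y+.5)/5-.5)
a=np.radians(15.5);ex=np.array([np.cos(a),np.sin(a)]);ey=np.array([-ex[1],ex[0]])
nb=np.array([[onz(S,blob(s1,g(*u)),.124)[:2] for u in q] for q in(((573,262),(557,283)),((665,130),(652,146)))])
bay=nb.mean((0,1));print("bay",bay*1e3,[np.round(n.mean(0)*1e3,1) for n in nb])
for src in(0,1):
    u=[f(168,174),f(187,157)]
    if src:u=[blob(si,p) for p in u]
    P=np.array([onz(S,p,.2597)[:2] for p in u]);d=P[1]-P[0];m=P.mean(0)
    print(np.round(m*1e3,1),"len",np.linalg.norm(d)*1e3,"yaw",np.degrees(np.arctan2(d[1],d[0]))+90,"rel to bay x,y",(m-bay)@ex*1e3,(m-bay)@ey*1e3)
t=np.array([.5138,-.1622])
print("expected pack from TCP",t-ex*.00375)
```

```text
bay [ 510.62351585 -167.44178532] [array([482. , -63.5]), array([ 539.2, -271.4])]
[ 514.1 -167.7] len 33.679000939425656 yaw 10.976530756074354 rel to bay x,y 3.2663987656146465 -1.1222685679980722
[ 511.3 -164.4] len 30.83743457667218 yaw 12.422704156255321 rel to bay x,y 1.4970043166191507 2.752714865855608
expected pack from TCP [ 0.51018639 -0.16320214]
```

```bash
python3 -m creep '[{"translation":[-0.05,-0.07,0],"delta_rot":[0,0,0.1],"gripper":30},{"translation":[-0.05,-0.07,0.4],"delta_rot":[0,0,0.1],"gripper":30},{"translation":[-0.05,-0.07,0.8],"delta_rot":[0,0,0.1],"gripper":30},{"translation":[-0.05,-0.07,1.1],"delta_rot":[0,0,0.1],"gripper":30},{"translation":[-0.05,-0.07,1.4],"delta_rot":[0,0,0.1],"gripper":30},{"translation":[-0.05,-0.07,1.6],"delta_rot":[0,0,0.1],"gripper":30},{"translation":[-0.05,-0.07,1.7],"delta_rot":[0,0,0.1],"gripper":30},{"translation":[-0.05,-0.07,1.7],"delta_rot":[0,0,0.1],"gripper":30}]'; python3 p.py 512.2 -163.9 98 15.5
```

```text
time: 14.7
eef_pos: [0.5114, -0.1658, 0.1825]
orientation: [-1.905, -2.497, 0.001]
contact_force: [0.1, 0.3, -2.9]
opening: 0.0373
gripper_force: 29.9
pos [ 511.4 -165.8  182.5] y-yaw 15.32 z [-7.e-04  0.e+00 -1.e+00] j7 0.68
units xyz [0.05 0.05 2.82] rz -0.04
```

```bash
python3 -m creep '[{"translation":[0.02,0.02,0.2],"delta_rot":[0,0,0],"gripper":30},{"translation":[0.02,0.02,0.4],"delta_rot":[0,0,0],"gripper":30},{"translation":[0.02,0.02,0.6],"delta_rot":[0,0,0],"gripper":30},{"translation":[0.02,0.02,0.8],"delta_rot":[0,0,0],"gripper":30},{"translation":[0.02,0.02,0.9],"delta_rot":[0,0,0],"gripper":30},{"translation":[0.02,0.02,0.9],"delta_rot":[0,0,0],"gripper":30}]'; python3 p.py 512.2 -163.9 98 15.5;python3 p.py 512.2 -163.9 98 15.5|head -1
```

```text
time: 15.3
eef_pos: [0.5117, -0.165, 0.1554]
orientation: [-1.905, -2.497, 0.001]
contact_force: [-0.6, 0.1, -2.3]
opening: 0.0374
gripper_force: 29.9
pos [ 511.7 -165.   155.4] y-yaw 15.33 z [-9.e-04  0.e+00 -1.e+00] j7 0.7
units xyz [0.03 0.03 1.91] rz -0.03
pos [ 511.7 -165.   155.4] y-yaw 15.33 z [-9.e-04  0.e+00 -1.e+00] j7 0.7
```

```bash
python3 -m creep '[{"translation":[0.01,0.01,0.2],"delta_rot":[0,0,0],"gripper":30},{"translation":[0.01,0.01,0.4],"delta_rot":[0,0,0],"gripper":30},{"translation":[0.01,0.01,0.55],"delta_rot":[0,0,0],"gripper":30},{"translation":[0.01,0.01,0.7],"delta_rot":[0,0,0],"gripper":30},{"translation":[0.01,0.01,0.7],"delta_rot":[0,0,0],"gripper":30}]'; python3 -m creep '[{"translation":[0,0,0.2],"delta_rot":[0,0,0],"gripper":30},{"translation":[0,0,0.4],"delta_rot":[0,0,0],"gripper":30},{"translation":[0,0,0.5],"delta_rot":[0,0,0],"gripper":30},{"translation":[0,0,0.5],"delta_rot":[0,0,0],"gripper":30}]'
```

```text
time: 15.8
eef_pos: [0.5119, -0.1648, 0.1343]
orientation: [-1.905, -2.498, 0.001]
contact_force: [0.6, -0.1, -3.0]
opening: 0.0374
gripper_force: 29.9
time: 16.2
eef_pos: [0.512, -0.1648, 0.1194]
orientation: [-1.905, -2.498, 0.001]
contact_force: [-0.4, -1.1, -2.2]
opening: 0.0374
gripper_force: 29.9
```

```bash
python3 -m creep '[{"translation":[0,0,0.2],"delta_rot":[0,0,0],"gripper":30},{"translation":[0,0,0.4],"delta_rot":[0,0,0],"gripper":30},{"translation":[0,0,0.55],"delta_rot":[0,0,0],"gripper":30},{"translation":[0,0,0.62],"delta_rot":[0,0,0],"gripper":30},{"translation":[0,0,0.62],"delta_rot":[0,0,0],"gripper":30}]'; python3 -m creep '[{"translation":[0,0,0.04],"delta_rot":[0,0,0],"gripper":30},{"translation":[0,0,0.08],"delta_rot":[0,0,0],"gripper":30},{"translation":[0,0,0.08],"delta_rot":[0,0,0],"gripper":30}]'
```

```text
time: 16.7
eef_pos: [0.5119, -0.1649, 0.1009]
orientation: [-1.905, -2.497, 0.001]
contact_force: [0.3, -1.9, -3.5]
opening: 0.0375
gripper_force: 29.9
time: 17.0
eef_pos: [0.5123, -0.1648, 0.099]
orientation: [1.905, 2.497, 0.0]
contact_force: [-0.4, -2.7, -1.9]
opening: 0.0376
gripper_force: 29.9
```

```bash
python3 -m creep '[{"translation":[0,0,0.03],"delta_rot":[0,0,0],"gripper":30},{"translation":[0,0,0.06],"delta_rot":[0,0,0],"gripper":30},{"translation":[0,0,0.06],"delta_rot":[0,0,0],"gripper":30}]'
```

```text
time: 17.3
eef_pos: [0.5127, -0.1647, 0.098]
orientation: [1.905, 2.497, 0.002]
contact_force: [-1.5, -1.5, 7.7]
opening: 0.0374
gripper_force: 30.0
```

Seated: contact at TCP z = 98 mm, exactly the expected height, with 7.7 N upward. I'll release gently and retreat upward.

```bash
python3 -m creep '[{"translation":[0,0,0],"delta_rot":[0,0,0],"gripper":40},{"translation":[0,0,0],"delta_rot":[0,0,0],"gripper":44},{"translation":[0,0,0],"delta_rot":[0,0,0],"gripper":50},{"translation":[0,0,0],"delta_rot":[0,0,0],"gripper":65},{"translation":[0,0,0],"delta_rot":[0,0,0],"gripper":65},{"translation":[0,0,0],"delta_rot":[0,0,0],"gripper":65}]'; python3 -m creep '[{"translation":[0,0,-0.5],"delta_rot":[0,0,0],"gripper":65},{"translation":[0,0,-1],"delta_rot":[0,0,0],"gripper":65},{"translation":[0,0,-2],"delta_rot":[0,0,0],"gripper":65},{"translation":[0,0,-3.5],"delta_rot":[0,0,0],"gripper":65},{"translation":[0,0,-5],"delta_rot":[0,0,0],"gripper":65},{"translation":[4,3.5,-5],"delta_rot":[0,0,0],"gripper":65},{"translation":[4,3.5,-5],"delta_rot":[0,0,0],"gripper":65},{"translation":[4,3.5,-5],"delta_rot":[0,0,0],"gripper":65}]'
python3 -m creep '[{"translation":[4,2,0],"delta_rot":[0,0,0],"gripper":65},{"translation":[4,2,0],"delta_rot":[0,0,0],"gripper":65},{"translation":[4,2,0],"delta_rot":[0,0,0],"gripper":65},{"translation":[4,2,0],"delta_rot":[0,0,0],"gripper":65},{"translation":[4,2,0],"delta_rot":[0,0,0],"gripper":65}]'
python3 - <<'E'
from station import robot
from h import *
C={n:robot.capture(n) for n in("side","top")};S,T=C["side"],C["top"]
for n in C: cv2.imwrite(f"pics/{n}5.png",C[n]["color"][:,:,::-1])
im=[S["color"][126:226,324:404,::-1],T["color"][145:245,340:420+70,::-1]]
cv2.imwrite("pics/k.png",cv2.convertScaleAbs(cv2.resize(np.hstack(im),None,fx=3.4,fy=3.4,interpolation=cv2.INTER_CUBIC),alpha=1.6,beta=15))
E
```

```text
time: 17.9
eef_pos: [0.5122, -0.1646, 0.0971]
orientation: [-1.905, -2.498, 0.0]
contact_force: [0.3, 0.8, 1.1]
opening: 0.0646
gripper_force: 0.0
time: 18.7
eef_pos: [0.5783, -0.0282, 0.2479]
orientation: [1.906, 2.496, 0.002]
contact_force: [0.8, -0.7, 0.5]
opening: 0.0649
gripper_force: 0.0
time: 19.2
eef_pos: [0.6035, 0.1024, 0.2468]
orientation: [-1.903, -2.499, 0.001]
contact_force: [-0.1, -1.1, -0.0]
opening: 0.0649
gripper_force: 0.0
```

View pics/k.png

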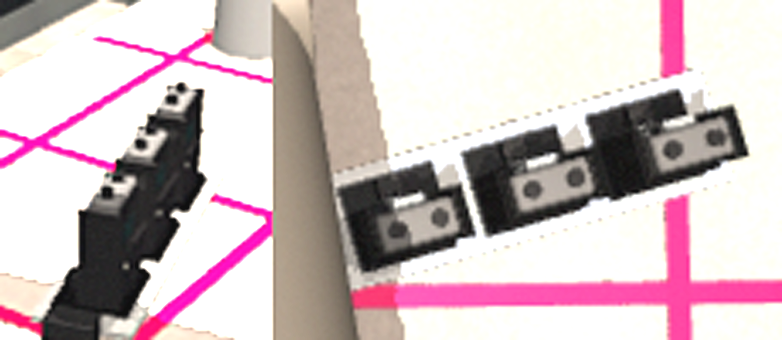

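The picture shows the pack in the middle bay with its clip to the rear. Its knobs at (532,188)/(576,177) are level and in line with the neighbours' at (418,223) and (694,142). Handing in.

```bash
python3 -c "
from station import robot;print(robot.close_job())"
```

```text
the job is handed in; nothing more can be done
None
```

The beltpack is seated in the empty charger bay, clip to the rear and in line with its neighbours. I handed the job in at about 19 s of robot time; no verdict came back, and I inferred the lever position from the seating height, not from a direct reading.

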